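# Start and jog the bench shaker to its loading position

## Robot

A 7-joint arm with a two-finger parallel gripper is mounted at the origin on a cart in front of the work surface, level with it; the furniture and walls round the work are solid. World frame = base frame: x ahead of the robot, y to its left, z up, the work surface at z = 0. Lengths are in m, angles in rad, forces in N, time in s.
With the tool pointing down it reaches from about 0.4 to 0.875 m from the base axis. Payload 19.3 kg.
Tool frame: the origin (TCP) lies between the finger pads; the fingertips stand 17 mm ahead of it and the grasp point (between the pads) lies 2 mm behind it; z points along the fingers, x is the direction in which the jaws open and shut, and the axes are right-handed (so a half turn about z gives the same grasp; the last joint's range is limited). The gripper opens to 85 mm and grips with 20 to 120 N. Pads are 22 mm wide; open, the fingers measure 114 mm over their backs; the gripper's body (76 mm by 85 mm) begins 54 mm behind the grasp point. The pads swing forward as they close: fully open they stand 13 mm farther back than shut.
Start: joints at [-1.201, 0.521, -0.036, 1.599, 0.021, 1.021, -0.113], TCP at [0.266, 0.566, 0.213] pointing down, gripper open.
Joint ranges: [-2.91, 2.91], [-0.3, 2.13], [-1.5, 1.42], [0.17, 2.43], [-1.26, 4.41], [0.16, 1.93], [-2.52, 2.52]. Speed limits (rad/s): [1.89, 1.89, 2.39, 2.39, 3.01, 3.01, 3.01].

## Interface

Orientations are given as [roll, pitch, yaw] about the fixed x, y, z axes, in that order (R = Rz(yaw) Ry(pitch) Rx(roll)).
In Python, from workcell import bot gives the robot as it stands. The module is installed in compiled form; this text tells all that it offers.
- The arm moves only by the tool arm_command, never from a script. Its argument "targets" is a list of rows, each a list of 6 numbers: the shift along the tool's x, y, z in mm, then the turn, a rotation vector about the tool's x, y, z in degrees. In form: [[x, y, z, wx, wy, wz], ...]. A call has 1 to 8 rows; each row shifts and turns the pose as measured when the row begins, along the tool's axes as they then stand; what a row does not reach is not made up. A row lasts 1/10 s, in which the tool goes at most 50 mm and 8.59 degrees, less where a joint would pass 70% of its speed; a pose out of reach is approached as far as the arm can. A call is refused whole if a number of a shift passes 50 or a number of a turn 8.59, either way. A call with a gripper value outside its range is refused whole. "grip" is the opening in per cent of the stroke, from 0 (shut) to 100 (fully open), set as the call begins (left out, the last holds). The fingers move at their own pace and stop on an object; "grip_force" is the grip in N (left out, the last holds). Time passes only in rows, so rows that do not move let the fingers close. It gives the time, the measured TCP pose, the force and the opening at its end, in the units of the state.
- bot.observe(): the state, without advancing time (a new reading comes with each control period).
- bot.grab_frame(name): name is "scene" or "top"; returns a dict with "color" (400x640x3 uint8, red, green, blue), "depth" (400x640 float32, m along the optical axis (not along the pixel's ray), 0 where there is no reading), "fov_y" (degrees; the focal length in pixels is half the picture's height over the tangent of half this angle, whatever the lens; pixels are square), "cx", "cy" (the principal point, pixels), "R" (3x3) and "t" (3): a world point X has camera coordinates R X + t. Camera axes: x right, y down, z forward; pixel columns grow to the right and rows downward; lengths in m; the calibration is good to about 2 mm. A picture is of the moment at which its call begins.
- bot.job_done(): hands the job in, once; it reports no verdict.
The state is a dict: "clock": time; "qpos": joint angles; "qd": joint speeds; "joint_efforts": joint torques, N m; "position": TCP position; "tool_rot": TCP orientation; "force": force on the tool from outside, world axes, zero at the start; "moment": the same for the moment, N m; "grip_width": finger opening in m.
Only numpy, scipy, OpenCV 4.12 (cv2) and the standard library are available. Lean on these libraries where they do the work, as an engineer would, in place of code of your own. Each camera call takes 0.05 s, during which the arm holds its last target. There are 200 camera calls.

## Task

Bring the bench shaker to its loading position: on the start box, twist the black wing knob clockwise all the way to its stop, let go and let it spring back. Then, on the jog box, push the big round button fully down, keep it down for at least two seconds without a break, and let it come up again. Leave everything else on the desk where it stands.

Things in the scene. Friction and masses are not known exactly. Their poses are not given: they have to be found in the camera images.
- start_box: Grey wedge-shaped box fixed to the desk: 130 mm deep (x), 110 wide (y), 50 high in front, 111 at the rear. Its flat top panel slopes 25 degrees down to its front (-x of the box, facing the robot within 50 degrees) and carries the wing knob at its middle. Origin: centre of the underside; z up, y to the left seen facing the panel. It may be the left or right one of the two boxes
- knob_grip (a point): On the wing knob's turning axis, 34 mm out from the panel. Frame turns with the knob: x along the wing (to its white pointer line), y across it, z out of the panel along the axis (25 degrees from vertical, leaning to the box's front). Wing: bar 64 mm long, 16 thick, from 14 to 42 mm out from the panel (8 mm past this point), on a round skirt of 48 mm diameter, 7 to 14 mm out
- start_knob (a joint): Turn of the wing knob in rad, 0 at rest (pointer 30 degrees left of straight up the slope), growing clockwise as seen facing the panel (a negative rotation about the knob's z), hard stop at 1.05 (pointer 30 degrees right of straight up). A spring returns it to 0: 0.03 Nm at rest, 0.135 Nm at the stop
- jog_box: Grey wedge-shaped control box, same housing, size, axes and 25 degree panel as the start box, fixed to the desk; it carries the round push button in the middle of the panel
- button_top (a point): Centre of the top of the big black round button, 30 mm out from the panel while up; moves with it. z points out of the panel along the push axis (25 degrees from vertical, leaning to the box's front), x up the slope, y to the left seen facing the panel. The head is 44 mm in diameter, nearly flat, over a steel collar of 60 mm diameter that rises 9 mm from the panel
- jog_button (a joint): Travel of the button into the panel in m: 0 up, 0.007 fully down (hard stop). Spring: about 3 N to start moving it, about 8 N fully down; it comes up by itself
- waste_beaker: Bystander: white plastic beaker, 66 mm diameter, 73 mm high, loose, upright on the desk between the boxes and the robot; origin at the centre of its underside
- marker_pen: Bystander: black marker pen, 132 x 13 x 14 mm, loose, lying between the two boxes, its length roughly in the robot's x direction; origin under its centre
- carton: Bystander: small cardboard box 60 x 66 x 100 mm, loose, upright on the desk to the left of the control boxes; origin at the centre of its underside
- spray_bottle: Bystander: white bottle, 37 mm diameter, 118 mm high, loose, upright on the desk at the left; origin at the centre of its underside

How it is judged:
On the way, in this order (a step that is already met when the one before it is completed fails the run):
1. the wing knob is turned clockwise to its stop (at least 0.97 of 1.05 rad, for 0.1 s) (value of joint start_knob above 0.97 rad), for 0.1 s.
2. the wing knob has been let go and has sprung back to rest (under 0.08 rad) (value of joint start_knob below 0.08 rad and contact force between the fingers and start_box below 0.5 N), for 0.2 s.
3. the jog button is kept fully down (at least 5.5 of 7 mm) for 2 s without a break (value of joint jog_button above 0.0055 m), for 2 s.
At the end, for the whole second after the job is handed in: The wing knob is back at rest (under 0.08 rad), the jog button is up again (under 1.5 mm pressed), beaker, carton and bottle stand upright, and none of these nor the marker pen was moved more than 30 mm (value of joint start_knob below 0.08 rad and value of joint jog_button below 0.0015 m and angle between each of waste_beaker, carton, spray_bottle's own z axis and vertical below 0.2 rad); the robot touches nothing.
It fails at once if the beaker, the marker pen, the carton or the bottle is moved more than 30 mm (distance of any of waste_beaker, marker_pen, carton, spray_bottle from where it was at the start of the episode above 0.03 m).
It also fails if it takes over 64 s, if anything falls off the work surface, if the arm or the gripper's body presses on something with over 40 N, if the wrist force passes 120 N, or if a joint passes its speed limit or range.

## Working session

There is one attempt and no reset: what is moved stays moved. The work goes in short steps, Python scripts to look and compute and a tool call to move; the robot and the scene stay as the last step left them, time stands still between calls to the robot, and variables do not carry over. Pictures are saved under pics/ and viewed, about 8 in all and at most 12, crops included, and the job is handed in when it is done.

Besides the shell and the picture viewer there is one more tool, called after "Emit:" as name(argument=value, ...) on one line, values as JSON. arm_command: Moves the arm, as the interface text tells. Its arguments: {"type":"object","properties":{"targets":{"type":"array"},"grip":{"type":"number"},"grip_force":{"type":"number"}},"required":["targets"]}

```bash
mkdir -p pics; python3 - <<'E'
from workcell import bot
import cv2,numpy as np
s=bot.observe(); print({k:np.round(v,3).tolist() for k,v in s.items()})
for n in ("scene","top"):
    f=bot.grab_frame(n); cv2.imwrite(f"pics/{n}0.png",f["color"][:,:,::-1]); np.savez(f"{n}0.npz",**f)
    print(n,f["fov_y"],f["cx"],f["cy"],np.round(f["R"],3).tolist(),np.round(f["t"],3))
E
```

```text
{'clock': 0.0, 'qpos': [-1.201, 0.522, -0.036, 1.6, 0.021, 1.021, -0.113], 'qd': [-0.001, -0.002, -0.001, 0.001, 0.0, 0.0, -0.0], 'joint_efforts': [-0.001, -92.71, 1.979, -36.993, 0.018, 0.008, -0.0], 'position': [0.266, 0.565, 0.212], 'tool_rot': [3.142, 0.001, 1.131], 'force': [0.828, -0.121, -0.294], 'moment': [-0.027, 0.033, -0.027], 'grip_width': 0.085}
scene 48.693110413430965 326.37988850760075 198.9369623235312 [[-0.617, -0.786, -0.019], [-0.442, 0.367, -0.818], [0.651, -0.497, -0.574]] [0.49  0.185 1.096]
top 52.261954982225106 320.2331013939706 201.24213459971034 [[-0.028, -0.999, -0.017], [-0.983, 0.03, -0.182], [0.182, 0.011, -0.983]] [0.285 0.485 0.907]
```

View pics/scene0.png

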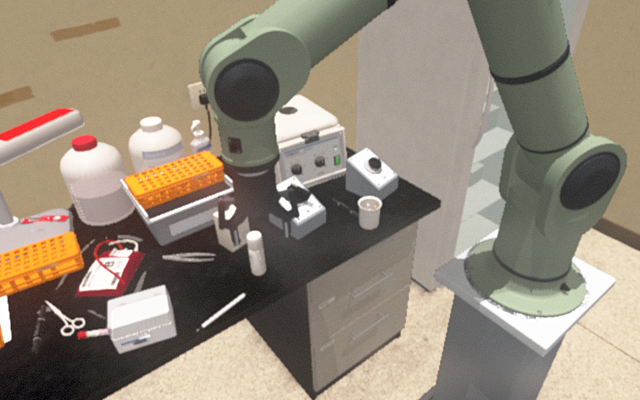

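View pics/top0.png

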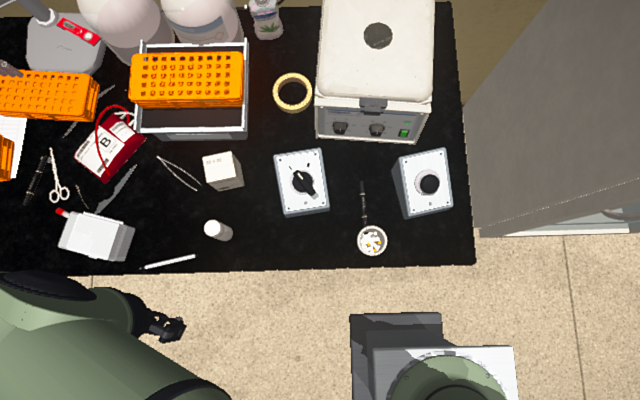

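The top view shows the start box with its wing knob at about (302,182) and the jog box with its button at about (429,183). The pen is at (363,200), the beaker at (372,240), the carton at (223,170) and the bottle at (218,230). Next I'll fit the panels from depth.

```bash
cat > h.py <<'E'
import numpy as np,cv2
def cloud(f):
    d=f["depth"]; F=200/np.tan(np.radians(f["fov_y"])/2); v,u=np.mgrid[:400,:640]
    c=np.stack([(u-f["cx"])*d/F,(v-f["cy"])*d/F,d],-1)
    return (c-f["t"])@f["R"]
E
python3 - <<'E'
from h import *
f=np.load("top0.npz"); P=cloud(f); d=f["depth"]
for n,(u0,u1,v0,v1) in dict(start=(268,335,142,222),jog=(388,460,142,222)).items():
    Q=P[v0:v1,u0:u1].reshape(-1,3); Q=Q[(d[v0:v1,u0:u1].ravel()>0)]
    # panel plane ransac with tilt constraint
    rng=np.random.default_rng(0); B=Q[Q[:,2]>.03]; best=None
    for _ in range(3000):
        a,b,c=B[rng.choice(len(B),3,False)]; nn=np.cross(b-a,c-a); L=np.linalg.norm(nn)
        if L<1e-5: continue
        nn/=L; nn*=np.sign(nn[2])
        if abs(nn[2]-np.cos(np.radians(25)))>.03: continue
        m=abs((B-a)@nn)<.002
        if best is None or m.sum()>best.sum(): best=m
    I=B[best]; c0=I.mean(0); nn=np.linalg.svd(I-c0)[2][2]; nn*=np.sign(nn[2])
    yaw=np.arctan2(-nn[1],-nn[0]); 
    r=cv2.minAreaRect((I[:,:2]*1000).astype(np.float32))
    print(n,"N",len(I),"tilt",np.degrees(np.arccos(nn[2])),"yaw(n)",np.degrees(yaw),"rect",r,"z",I[:,2].min(),I[:,2].max(),"n",nn.round(3))
    h=(B-c0)@nn; ex=np.array([np.cos(yaw),np.sin(yaw),0])
    # box outline via panel extents
    K=B[(h>(.033 if n=="start" else .02))&(h<.06)]
    rk=cv2.minAreaRect((K[:,:2]*1000).astype(np.float32)); print(" top feature",len(K),K.mean(0).round(4),rk,"h",np.percentile((K-c0)@nn,[5,50,95]).round(4))
    np.savez(n+"_fit.npz",c0=c0,n=nn,K=K)
for n,(u0,u1,v0,v1) in dict(beaker=(350,392,222,262),pen=(355,372,178,225),carton=(200,248,148,192),bottle=(200,236,216,244)).items():
    Q=P[v0:v1,u0:u1].reshape(-1,3); Q=Q[Q[:,2]>.006]; Q=Q[Q[:,2]<.2]
    print(n,np.percentile(Q,[2,98],axis=0).round(3).tolist())
im=f["color"][:,:,::-1]; c=im[130:270,260:460]; cv2.imwrite("pics/crop0.png",cv2.resize(c,None,fx=4,fy=4,interpolation=cv2.INTER_CUBIC))
E
```

```text
start N 1670 tilt 25.159621757202498 yaw(n) 7.656240418279989 rect ((532.6439208984375, 311.0419921875), (126.43228149414062, 109.76275634765625), 8.349109649658203) z 0.050503254015622535 0.11254440914039078 n [-0.421 -0.057  0.905]
 top feature 211 [0.5213 0.3022 0.1188] ((521.6580810546875, 301.8859558105469), (59.45124435424805, 15.921233177185059), 37.17552947998047) h [0.035  0.0387 0.042 ]
jog N 1647 tilt 24.90109617209794 yaw(n) 11.57084513045459 rect ((522.0947875976562, 28.891952514648438), (127.77613067626953, 109.43865966796875), 11.572159767150879) z 0.05067585046229446 0.11317231547998907 n [-0.412 -0.084  0.907]
 top feature 289 [0.5132 0.0281 0.1065] ((513.5452880859375, 27.475940704345703), (37.74423599243164, 42.63825225830078), 0.40776658058166504) h [0.0218 0.0259 0.0288]
beaker [[0.366, 0.127, 0.006], [0.442, 0.187, 0.075]]
pen [[0.442, 0.16, 0.007], [0.544, 0.174, 0.018]]
carton [[0.535, 0.459, 0.012], [0.6, 0.527, 0.103]]
bottle [[0.411, 0.485, 0.011], [0.444, 0.517, 0.12]]
```

View pics/crop0.png

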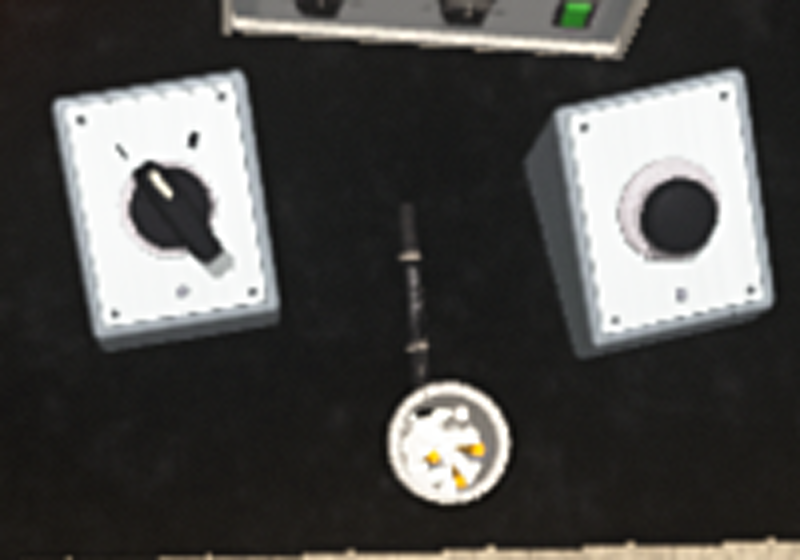

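Crop: the knob skirt centres near crop (172,208), with the pointer up-left and the wing running to the lower right. The round button is at crop (680,215). I'll refine the axis positions in panel coordinates.

```bash
cat >> h.py <<'E'
from scipy.spatial.transform import Rotation as Ro
def panel(cx,cy,yaw):
    t=np.radians(25);z=np.array([-np.sin(t)*np.cos(yaw),-np.sin(t)*np.sin(yaw),np.cos(t)])
    y=np.array([-np.sin(yaw),np.cos(yaw),0]); return np.array([cx,cy,.0805]),np.stack([np.cross(y,z),y,z],1)
E
python3 - <<'E'
from h import *
for cam in ("top","scene"):
  f=np.load(cam+"0.npz"); P=cloud(f).reshape(-1,3); g=f["color"].reshape(-1,3).max(1)
  for n,c in dict(start=(.5326,.311,8.0),jog=(.5221,.0289,11.57)).items():
    o,R=panel(c[0],c[1],np.radians(c[2])); L=(P-o)@R*1000
    m=(abs(L[:,0])<80)&(abs(L[:,1])<65)
    pl=L[m&(abs(L[:,2])<5)]
    print(cam,n,"panel off",np.median(pl[:,2]).round(2),"ext",np.percentile(pl[:,:2],[.5,99.5],axis=0).round(1).tolist(), "rect",cv2.minAreaRect(pl[:,:2].astype(np.float32)))
    m&=(np.hypot(L[:,0],L[:,1])<45)
    for lo,hi in ((6,12),(20,28),(28,36),(37,46)):
        k=L[m&(L[:,2]>lo)&(L[:,2]<hi)]
        if len(k)>8: print("  ",lo,hi,len(k),"mean",k.mean(0).round(1),"rect",[np.round(x,1) for x in cv2.minAreaRect(k[:,:2].astype(np.float32))])
E
```

```text
top start panel off 1.06 ext [[-71.0, -54.6], [70.1, 54.1]] rect ((-0.6844940185546875, -0.035778045654296875), (109.84095001220703, 143.4703826904297), 89.56257629394531)
   6 12 126 mean [ 5.4 -5.7  8.5] rect [array([ 3.3, -3.4]), array([50.5, 61.8]), np.float64(32.7)]
   20 28 13 mean [ 7.7  4.2 22.7] rect [array([2.1, 5.9]), array([60.1, 18.9]), np.float64(12.0)]
   28 36 21 mean [ 6.7 -3.7 32.6] rect [array([ 3.3, -6.8]), array([64.4, 17.6]), np.float64(27.7)]
   37 46 194 mean [ 5.  -7.1 40.3] rect [array([ 4.1, -7.4]), array([62.4, 15.8]), np.float64(26.1)]
top jog panel off 1.31 ext [[-71.1, -54.7], [70.3, 54.4]] rect ((-0.7816696166992188, -0.8411598205566406), (111.13920593261719, 143.62188720703125), 89.40958404541016)
   6 12 186 mean [8.7 6.8 8.5] rect [array([ 2.4, -1.5]), array([58.7, 60.7]), np.float64(43.5)]
   20 28 178 mean [ 3.2  1.8 25.8] rect [array([1.8, 0.4]), array([42.9, 41.1]), np.float64(74.4)]
   28 36 114 mean [ 2.8 -0.3 29.3] rect [array([1.7, 0.7]), array([32.6, 35. ]), np.float64(15.6)]
scene start panel off 1.46 ext [[-74.7, -52.9], [68.4, 58.2]] rec
[... 277 characters left out ...]
ray([40.6,  8.3]), np.float64(25.1)]
   28 36 43 mean [-9.4 -3.9 32.1] rect [array([-5.6, -9. ]), array([47.1, 22.7]), np.float64(34.1)]
   37 46 100 mean [ 1.2 -3.8 40.8] rect [array([ 2.2, -4.8]), array([61. , 18.9]), np.float64(25.0)]
scene jog panel off 1.44 ext [[-74.2, -52.2], [68.9, 59.0]] rect ((-2.0426483154296875, 2.433349609375), (144.7816162109375, 116.83384704589844), 0.08883295953273773)
   6 12 100 mean [-4.2 13.3  8.8] rect [array([-6.2,  5.4]), array([70.1, 47.9]), np.float64(40.5)]
   20 28 68 mean [-1.9  8.2 25.3] rect [array([0. , 3.9]), array([41.6, 43.2]), np.float64(33.1)]
   28 36 48 mean [-0.2  4.4 29.9] rect [array([0.3, 4.6]), array([29.2, 33.1]), np.float64(60.4)]
```

```bash
python3 - <<'E'
from h import *
o,R=panel(.5326,.311,np.radians(8.0)); out=[]
for cam,off in (("top",(-.6,0)),("scene",(-2.5,2.5))):
  f=np.load(cam+"0.npz"); F=200/np.tan(np.radians(f["fov_y"])/2)
  for h in (14,42):
    # picture: up = panel x, left = panel y ; 4 px/mm, 90 mm window
    i,j=np.mgrid[:380,:380]; X=(190-i)/4+off[0]; Y=(190-j)/4+off[1]
    W=o+np.stack([X,Y,np.full_like(X,h+1.2)],-1)/1000@R.T
    c=W@f["R"].T+f["t"]; u=c[...,0]/c[...,2]*F+f["cx"]; v=c[...,1]/c[...,2]*F+f["cy"]
    im=cv2.remap(f["color"][:,:,::-1].copy(),u.astype(np.float32),v.astype(np.float32),cv2.INTER_CUBIC)
    cv2.circle(im,(190,190),96 if h==14 else 128,(0,0,255),1)
    a=np.radians(30); d=np.array([np.sin(a),np.cos(a)])*128; cv2.line(im,(int(190-d[0]),int(190-d[1])),(int(190+d[0]),int(190+d[1])),(0,255,0),1)
    im=cv2.convertScaleAbs(im,alpha=1.3,beta=25); out.append(im)
cv2.imwrite("pics/rect.png",cv2.resize(np.vstack([np.hstack(out[:2]),np.hstack(out[2:])]),(600,600)))
E
```

```text
(no output)
```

View pics/rect.png

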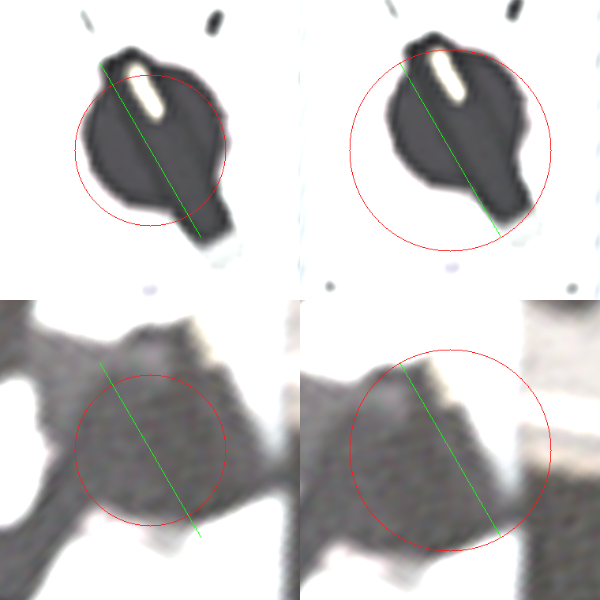

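```bash
python3 - <<'E'
from h import *
o,R=panel(.5326,.311,np.radians(8.0)); f=np.load("top0.npz"); P=cloud(f)
L=(P-o)@R*1000; L-= [-.6,0,1.1]
s=L[162:204,285:327]
for r in s[::1]: print(' '.join(f"{int(round(v)):3d}" if abs(v)<200 else " --" for v in r[::1,2]))
m=(s[...,2]>5)&(s[...,2]<18); k=s[m]; print(len(k)); 
for lo,hi in((5,9),(9,12),(12,16),(38,44)):
    k=s[(s[...,2]>lo)&(s[...,2]<hi)]
    if len(k): print(lo,hi,len(k),cv2.minEnclosingCircle(k[:,:2].astype(np.float32)))
E
```

```text
-1   0   2  -1   4   3  -2   3   3   1   0   0   1   1   2   4  -1  -1   1   1   0   1  -2   2   1   0   3   1   2   1   0   1   1   1   3  -2   0   0  -4 -96 -94 -99
  2  -1   0   2  -1   0  -1   1   2   1   1  -3   1  -1   0   0   4   1  -1  -1  --   1  -1   1   2   1   2   0   0   2   1   2   2   2   2  -2   0  -1  -1 -102 -99 -99
 -1   2   3   2   1   2   0   2  -1   0   2   1  -1   0   2   1   2   0   1  -3   2   6  -1   2   1   2   2   1   2   1  -1  -1  -1   2  -1  -3   2  -3  -2 -99 -95 -94
  4   2   1   5   1  -2   0  -1   1  -1   4  -1   5   1   0  -1   0   2  -2   0   1   0   2   2   2  -1   1   1   0   1  -1   0   1   2   1  -2  -1  -6   0 -98 -92 -97
 -1  -1   1   1   0   1   2   3   1  -2  -1   0   0   0   1   0  -1   4   1   2   0   2  -1   2   0  -1   2   0   2   1   0   0   2  -1   1  -2   1  -2  -4 -91 -90 -95
  1   0  -2   2  -1   2   0   2  -2   0   0   1  -3   1   0   1   0   0  -2  -2  -2   0   3   1   2   3   0   3   2   2  -1   3   1   0   1   1   1  -2  -2 -94 -91 -96
  0  -1   3  -2   3   1   3   1  -1   1   1   2   0   2  -1   1   1   0   1  -1   1   1   0 
[... 5543 characters left out ...]
   1   0   1  -2   0   0   1   1   0   3   1   2  -2   1   0   2   0   0   0
  1   0   3   1   1   0   1   2  -1   0   0  -2   0   2   2  -1  -2  --  -1   2   5   3   3  -2  -1  -1   2   0   1   2  -1  -1   0  -2   2  -1   0   2   5   4   1   0
  0   1   1   0   2   1  -2   0   0  -1   2   1  --  -1   1   0   1  -2   2   5   2   2   4  -2   5  -2   0   1   2   2   2   0  -1   1   1   0   4  -1   4  -1   2  -3
239
5 9 95 ((-8.164755821228027, -19.300457000732422), 49.023292541503906)
9 12 43 ((1.335297703742981, -1.8647315502166748), 24.453901290893555)
12 16 76 ((6.943617343902588, 1.3189246654510498), 26.470191955566406)
38 44 135 ((5.770761489868164, -10.00023365020752), 31.09296226501465)
```

```bash
python3 - <<'E'
from h import *
def fit(A):
    for _ in range(6):
        c=A.mean(0); n=np.linalg.svd(A-c)[2][2]; n*=np.sign(n[2]); d=abs((A-c)@n); A=A[d<max(2.0,0)] 
    return c,n,len(A),d.std()
f=np.load("top0.npz"); P=cloud(f)
for nm,c,b in (("start",(.5326,.311,8.0),((36,47),(10,20),(5,14))),("jog",(.5221,.0289,11.57),((25,36),(6,13)))):
    o,R=panel(c[0],c[1],np.radians(c[2])); L=((P-o)@R*1000-[-.6,0,1.1]).reshape(-1,3)
    rr=np.hypot(L[:,0],L[:,1])
    for lo,hi in b:
        k=L[(rr<45)&(L[:,2]>lo)&(L[:,2]<hi)]; c_,n,N,s=fit(k)
        print(nm,lo,hi,"centroid",c_.round(1),"normal(panel)",n.round(3),"deg",np.degrees(n[:2]).round(1),N, "world n",(R@n).round(3))
    k=L[(abs(L[:,0])<62)&(abs(L[:,1])<50)&(rr>38)&(abs(L[:,2])<8)]; print(" panel n",fit(k)[1].round(3))
E
```

```text
start 36 47 centroid [ 4.3 -7.8 39.1] normal(panel) [ 0.027 -0.134  0.991] deg [ 1.5 -7.7] 143 world n [-0.372 -0.188  0.909]
start 10 20 centroid [ 0.7  4.3 13.9] normal(panel) [ 0.023 -0.126  0.992] deg [ 1.3 -7.2] 96 world n [-0.377 -0.18   0.909]
start 5 14 centroid [  8.8 -13.    8.7] normal(panel) [ 0.035 -0.006  0.999] deg [ 2.  -0.4] 63 world n [-0.386 -0.061  0.92 ]
 panel n [-0.002  0.004  1.   ]
jog 25 36 centroid [ 3.9 -0.2 27.1] normal(panel) [0.008 0.01  1.   ] deg [0.5 0.6] 183 world n [-0.409 -0.073  0.91 ]
jog 6 13 centroid [8.8 7.4 7.8] normal(panel) [-0.011  0.014  1.   ] deg [-0.6  0.8] 139 world n [-0.426 -0.073  0.902]
 panel n [-0.002  0.006  1.   ]
```

```bash
cat >> h.py <<'E'
def plan(Rt,pt,n):
    from workcell import bot
    s=bot.observe(); R0=Ro.from_euler('xyz',s["tool_rot"]); p0=np.array(s["position"])
    D=(R0.inv()*Ro.from_matrix(Rt)).as_rotvec()
    print("clock",round(s["clock"],2),"pos",p0.round(4),"q",np.round(s["qpos"],2),"F",np.round(s["force"],1),"M",np.round(s["moment"],2),"w",round(s["grip_width"],4))
    print("tool-frame err mm",(R0.inv().apply(pt-p0)*1000).round(1),"rot deg",np.degrees(D).round(1))
    for i in range(n):
        Ri=R0*Ro.from_rotvec(D*i/n); d=Ri.inv().apply((pt-p0)/n)*1000
        print([*d.round(1).tolist(),*np.degrees(D/n).round(2).tolist()])
E
python3 - <<'E'
from h import *
o,R=panel(.5326,.311,np.radians(8.0)); f=np.load("top0.npz"); L=((cloud(f)-o)@R*1000-[-.6,0,1.1]).reshape(-1,3)
n=np.array([.025,-.13,.99]); n/=np.linalg.norm(n)
k=L[(np.hypot(L[:,0],L[:,1])<45)&(L[:,2]>33)&(L[:,2]<47)]; x=np.cross([0,1,0],n);x/=np.linalg.norm(x);y=np.cross(n,x)
r=cv2.minAreaRect(np.c_[k@x,k@y].astype(np.float32)); print(r, np.median(k@n))
B=np.stack([x,y,n],1); top=B@np.array([r[0][0],r[0][1],np.median(k@n)+1])
a=np.radians(28.); w=B@[np.cos(a),np.sin(a),0]
topW=o+R@((top+[-.6,0,1.1])/1000); nW=R@n; wW=R@w
print("top",topW,"n",nW,"wing",wW,np.degrees(np.arctan2(wW[1],wW[0])))
z=-nW; xt=np.cross(nW,wW); T=np.stack([xt,np.cross(z,xt),z],1)
np.savez("grasp.npz",T=T,top=topW,n=nW)
plan(T,topW+nW*.095,10)
E
```

```text
((3.1117324829101562, -2.864002227783203), (64.01934051513672, 16.157329559326172), 26.520896911621094) 39.71434262731944
top [0.51973184 0.30097271 0.11914999] n [-0.37423529 -0.18402909  0.90889011] wing [0.71254854 0.57019479 0.40884287] 38.66745396244885
clock 0.1 pos [0.266  0.5652 0.2124] q [-1.2   0.52 -0.04  1.6   0.02  1.02 -0.11] F [ 0.7  0.6 -0.5] M [-0.04  0.03  0.01] w 0.0854
tool-frame err mm [-162.   317.4    7.1] rot deg [-24.4   8.9 -61.7]
[-16.2, 31.7, 0.7, -2.44, 0.89, -6.17]
[-19.5, 29.8, 1.7, -2.44, 0.89, -6.17]
[-22.7, 27.4, 2.6, -2.44, 0.89, -6.17]
[-25.5, 24.7, 3.4, -2.44, 0.89, -6.17]
[-28.1, 21.6, 3.9, -2.44, 0.89, -6.17]
[-30.3, 18.3, 4.3, -2.44, 0.89, -6.17]
[-32.1, 14.7, 4.5, -2.44, 0.89, -6.17]
[-33.6, 11.0, 4.6, -2.44, 0.89, -6.17]
[-34.6, 7.1, 4.4, -2.44, 0.89, -6.17]
[-35.3, 3.2, 4.1, -2.44, 0.89, -6.17]
```

Emit:
arm_command(targets=[[-16,32,0,-2.4,0.9,-6.2],[-19,30,1,-2.4,0.9,-6.2],[-23,27,2,-2.4,0.9,-6.2],[-25,25,3,-2.4,0.9,-6.2],[-28,22,4,-2.4,0.9,-6.2],[-30,18,4,-2.4,0.9,-6.2],[-32,15,4,-2.4,0.9,-6.2],[-34,11,4,-2.4,0.9,-6.2]], grip=65)

```text
clock: 0.9
position: [0.4463, 0.3389, 0.2086]
tool_rot: [2.79, 0.037, 2.042]
force: [1.8, -0.5, -1.0]
grip_width: 0.0557
```

```bash
python3 - <<'E'
from h import *
g=np.load("grasp.npz"); plan(g["T"],g["top"]+g["n"]*.095,4)
E
```

```text
clock 0.9 pos [0.4463 0.3389 0.2086] q [-0.79  0.28 -0.08  2.08  0.39  0.51  0.87] F [ 1.8 -0.5 -1. ] M [-0.07  0.29  0.01] w 0.0557
tool-frame err mm [-66.4   6.2   8.2] rot deg [-4.6  1.2 -9.8]
[-16.6, 1.5, 2.1, -1.16, 0.3, -2.46]
[-16.7, 0.8, 2.0, -1.16, 0.3, -2.46]
[-16.7, 0.0, 1.9, -1.16, 0.3, -2.46]
[-16.7, -0.7, 1.8, -1.16, 0.3, -2.46]
```

Emit:
arm_command(targets=[[-17,1.5,2,-1.2,0.3,-2.5],[-17,1,2,-1.2,0.3,-2.5],[-17,0,2,-1.2,0.3,-2.5],[-17,-1,2,-1.2,0.3,-2.5],[0,0,0,0,0,0]])

```text
clock: 1.4
position: [0.488, 0.2736, 0.2046]
tool_rot: [2.714, 0.09, 2.216]
force: [-0.4, 0.3, -0.7]
grip_width: 0.0555
```

```bash
python3 - <<'E'
from h import *
g=np.load("grasp.npz"); plan(g["T"],g["top"]+g["n"]*.095,1)
from workcell import bot
f=bot.grab_frame("top"); np.savez("top1.npz",**f)
cv2.imwrite("pics/top1.png",cv2.resize(f["color"][110:270,230:400,::-1],None,fx=3.5,fy=3.5,interpolation=cv2.INTER_CUBIC))
E
```

```text
clock 1.4 pos [0.488  0.2736 0.2046] q [-0.58  0.25 -0.11  2.16  0.4   0.33  1.2 ] F [-0.4  0.3 -0.7] M [-0.21  0.47  0.01] w 0.0555
tool-frame err mm [10.1  3.4 -0.4] rot deg [0.3 0.2 0.6]
[10.1, 3.4, -0.4, 0.29, 0.22, 0.55]
```

View pics/top1.png

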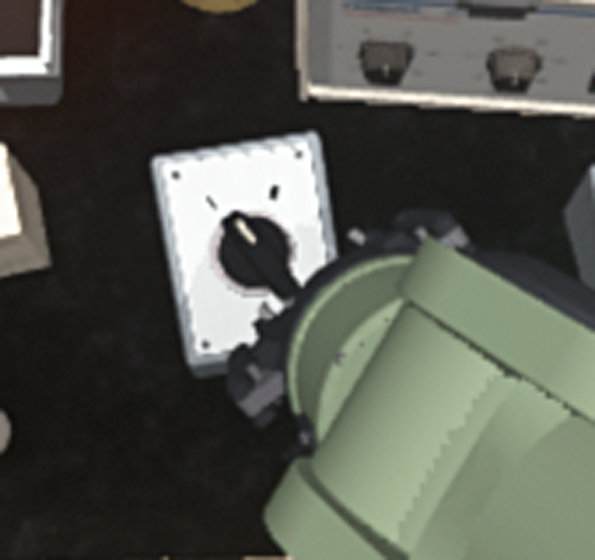

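The tool is hovering beside the knob with its jaws straddling the wing's line. Next I'll correct the offset and descend halfway.

Emit:
arm_command(targets=[[8,3,0,0.3,0.2,0.5],[0,0,20,0,0,0],[0,0,20,0,0,0],[0,0,12,0,0,0],[0,0,0,0,0,0]])

```text
clock: 1.95
position: [0.5032, 0.2994, 0.1576]
tool_rot: [2.718, 0.079, 2.209]
force: [-1.0, -0.3, 0.4]
grip_width: 0.0553
```

```bash
python3 - <<'E'
from h import *
g=np.load("grasp.npz"); plan(g["T"],g["top"]-g["n"]*.005,3)
E
```

```text
clock 1.95 pos [0.5032 0.2994 0.1576] q [-0.67  0.37 -0.03  2.15  0.48  0.23  1.08] F [-1.  -0.3  0.4] M [-0.16  0.43 -0.03] w 0.0553
tool-frame err mm [-5.6 -3.1 46.4] rot deg [ 0.  -0.2 -0.1]
[-1.9, -1.0, 15.5, 0.01, -0.07, -0.02]
[-1.8, -1.0, 15.5, 0.01, -0.07, -0.02]
[-1.8, -1.0, 15.5, 0.01, -0.07, -0.02]
```

Emit:
arm_command(targets=[[-4,-2,6,0,0,0],[-2,-1,10,0,0,0],[0,0,10,0,0,0],[0,0,0,0,0,0]])

```text
clock: 2.35
position: [0.5148, 0.2987, 0.133]
tool_rot: [2.717, 0.078, 2.21]
force: [-0.4, -0.1, 0.1]
grip_width: 0.0557
```

```bash
python3 - <<'E'
from h import *
g=np.load("grasp.npz"); plan(g["T"],g["top"]-g["n"]*.005,2)
E
```

```text
clock 2.35 pos [0.5148 0.2987 0.133 ] q [-0.67  0.43 -0.01  2.14  0.55  0.17  1.02] F [-0.4 -0.1  0.1] M [-0.2   0.38  0.05] w 0.0557
tool-frame err mm [-0.1 -0.9 19.8] rot deg [ 0.1 -0.2 -0.1]
[-0.0, -0.4, 9.9, 0.05, -0.12, -0.03]
[-0.0, -0.4, 9.9, 0.05, -0.12, -0.03]
```

Joint 6 is nearly at its lower limit (0.16). I'll tilt the tool 12° back about the jaw axis, which keeps the pads parallel to the wing, and then go down along the knob axis.

Emit:
arm_command(targets=[[0,0,0,6,0,0],[0,0,0,6,0,0],[0,0,0,0,0,0]])

```text
clock: 2.65
position: [0.5137, 0.2983, 0.1332]
tool_rot: [2.926, 0.079, 2.211]
force: [1.0, -0.8, -1.4]
grip_width: 0.0557
```

```bash
python3 - <<'E'
from h import *
g=np.load("grasp.npz"); T=g["T"]@Ro.from_euler('x',12,degrees=True).as_matrix(); np.savez("grasp2.npz",T=T,top=g["top"],n=g["n"]); plan(T,g["top"]-g["n"]*.005,2)
E
```

```text
clock 2.65 pos [0.5137 0.2983 0.1332] q [-0.48  0.48 -0.26  1.95  0.41  0.54  1.18] F [ 1.  -0.8 -1.4] M [-0.03  0.24 -0.05] w 0.0557
tool-frame err mm [-0.4  4.2 20. ] rot deg [ 0.2 -0.2  0.1]
[-0.2, 2.1, 10.0, 0.08, -0.11, 0.04]
[-0.2, 2.1, 10.0, 0.08, -0.11, 0.04]
```

q6 is now 0.54, which is comfortable.

Emit:
arm_command(targets=[[0,2,10,0,0,0],[0,2,10,0,0,0],[0,0,0,0,0,0]])

```text
clock: 2.95
position: [0.5219, 0.301, 0.1128]
tool_rot: [2.921, 0.079, 2.209]
force: [-0.9, -0.0, 1.2]
grip_width: 0.0558
```

```bash
python3 - <<'E'
from h import *
g=np.load("grasp2.npz"); plan(g["T"],g["top"]-g["n"]*.005,1)
E
```

```text
clock 2.95 pos [0.5219 0.301  0.1128] q [-0.49  0.52 -0.24  1.95  0.44  0.5   1.16] F [-0.9 -0.   1.2] M [-0.08  0.21 -0.01] w 0.0558
tool-frame err mm [ 0.8  0.6 -1.7] rot deg [ 0.4 -0.2 -0. ]
[0.8, 0.6, -1.7, 0.42, -0.17, -0.01]
```

Emit:
arm_command(targets=[[1,0,-1,0,0,0],[0,0,0,0,0,0],[0,0,0,0,0,0],[0,0,0,0,0,0],[0,0,0,0,0,0]], grip=0, grip_force=30)

```text
clock: 3.45
position: [0.5199, 0.3019, 0.1136]
tool_rot: [2.92, 0.08, 2.211]
force: [-0.4, 0.8, -0.5]
grip_width: 0.0004
```

```bash
python3 - <<'E'
from h import *
g=np.load("grasp2.npz"); plan(g["T"],g["top"]-g["n"]*.005,1)
E
```

```text
clock 3.45 pos [0.5199 0.3019 0.1136] q [-0.5   0.52 -0.24  1.95  0.44  0.5   1.16] F [-0.4  0.8 -0.5] M [-0.09  0.25  0.02] w 0.0004
tool-frame err mm [-1.1  1.6 -0.6] rot deg [ 0.5 -0.1  0.1]
[-1.1, 1.6, -0.6, 0.47, -0.15, 0.09]
```

The fingers shut completely (0.4 mm), so the wing is not between them. I need to look.

```bash
python3 - <<'E'
from h import *
from workcell import bot
A=[]
for n,(v0,u0) in dict(top=(130,250),scene=(150,240)).items():
    f=bot.grab_frame(n); np.savez(n+"2.npz",**f); A.append(cv2.resize(f["color"][v0:v0+100,u0:u0+100,::-1],None,fx=4,fy=4,interpolation=cv2.INTER_CUBIC))
cv2.imwrite("pics/g2.png",np.hstack(A))
E
```

```text
(no output)
```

View pics/g2.png

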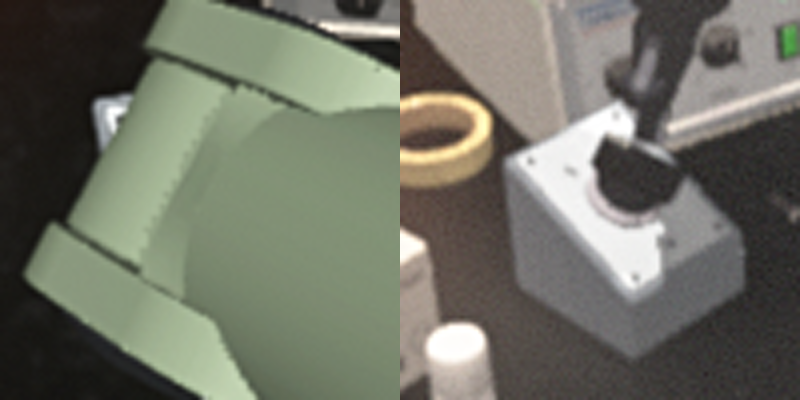

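```bash
python3 - <<'E'
from h import *
f=np.load("scene2.npz"); P=cloud(f); o,R=panel(.5326,.311,np.radians(8.0)); L=(P-o)@R*1000
s=L[176:214,284:318]
print("h");
for r in s[:,:,2]: print(' '.join(f"{int(round(v)):4d}" if abs(v)<300 else "  --" for v in r))
m=(abs(L[...,0])<80)&(abs(L[...,1])<65)&(abs(L[...,2])<5); k=L[m]; print("panel med",np.median(k,0),cv2.minAreaRect(k[:,:2].astype(np.float32)))
g=np.load("grasp2.npz"); 
from workcell import bot
st=bot.observe(); Rt=Ro.from_euler('xyz',st["tool_rot"]); p=np.array(st["position"])
F=200/np.tan(np.radians(f["fov_y"])/2)
for nm,q in (("tcp",p),("tip",p+Rt.apply([0,0,.017])),("back60",p-Rt.apply([0,0,.06])),("back120",p-Rt.apply([0,0,.12])),("knobtop",g["top"]),("knobbase",g["top"]-g["n"]*.04)):
    c=f["R"]@q+f["t"]; print(nm,"px",(c[:2]/c[2]*F+[f["cx"],f["cy"]]).round(1),"panel mm",((q-o)@R*1000).round(1))
E
```

```text
h
 -63  -65  -64  -67  -63  -66  -70   -2    0    0    2   -1  -71  110  107  108  109  124  128  132  130  122  112  100  -74  -78  -78  -80  -76  -84  -79  -82  -80  -79
 -66  -71  -72  -66  -70    0   -1   -2    2    2    2   -2   -2  -73  -76   81  109  109  109  120  125  117  112   86  -80  -80  -78  -80  -82  -83  -82  -79  -86  -88
 -70  -67  -67   -1    2    0    3    7    2    5    5    1    2    1  -80   79   86   83   85  109  115  111   87   78  -82  -82  -82  -85  -86  -85  -87  -84  -83  -89
 -72  -72    2    1    2    3    2    0    3    2    3    4    3   -1   73   80   82   82   83   83   89   83   84   74  -85  -83  -86  -89  -84  -87  -81  -89  -90  -91
  -1   -1    3    4    3    3   -3   -1    0    0    4    3    4    2   67   77   78   81   82   83   86   80   82  -86  -89  -92  -89  -88  -92  -82  -90  -91  -93   --
   3    3    6    2    1    1    4    1    6    2    1    3    3    4   67   70   74   78   78   79   76   76   75  -89  -95  -87  -86  -91  -96  -98  -92  -94  -96 -100
   6    2    0    1    1    3    3    0   41    3    4    5    5    2   62   7
[... 5118 characters left out ...]
  1    5    2    1    4    3    3    4    2    3    4    3    0    3    3
 -13   -7   -1   -1   -4    0    3    3    4    5    1    1    0    3    2    2    1    2    5    2    3    4    3    3    0    1   -1    2    2    0   -1    1    0   -2
panel med [-23.19335374  22.21508337   1.4626301 ] ((-2.7331085205078125, 2.5010757446289062), (113.29423522949219, 145.68609619140625), 89.41885375976562)
tcp px [300.8 189.2] panel mm [ 1.5 -7.3 35.8]
tip px [300.  193.7] panel mm [-2.  -6.7 19.2]
back60 px [303.8 172.6] panel mm [13.6 -9.5 94.5]
back120 px [307.  154.8] panel mm [ 25.8 -11.7 153.2]
knobtop px [301.  187.4] panel mm [ 3.5 -8.1 41. ]
knobbase px [296.4 196.8] panel mm [ 2.5 -2.9  1.4]
```

```bash
python3 - <<'E'
from h import *
from workcell import bot
st=bot.observe(); Rt=Ro.from_euler('xyz',st["tool_rot"]).as_matrix(); p=np.array(st["position"])
o,R=panel(.5326,.311,np.radians(8.0))
f=np.load("scene2.npz"); P=cloud(f); T=((P-p)@Rt*1000)
L=(P-o)@R*1000
for r in range(160,188,2):
    m=(L[r,:,2]>48)&(abs(T[r,:,0])<60)&(abs(T[r,:,1])<60)
    if m.any(): print(r,np.where(m)[0][[0,-1]],"tool x",T[r,m,0].min().round(0),T[r,m,0].max().round(0),"y",T[r,m,1].min().round(0),np.median(T[r,m,1]).round(1),"z",np.median(T[r,m,2]).round(1))
m=(L[...,2]>38)&(L[...,2]<46)&(np.hypot(L[...,0],L[...,1])<50); k=L[m]
print("wing top panel frame",cv2.minAreaRect(k[:,:2].astype(np.float32)),k.mean(0))
w=T[m]; print("wing top in tool frame",w.mean(0),cv2.minAreaRect(w[:,:2].astype(np.float32)))
c=k.mean(0); n=np.linalg.svd(k-c)[2][2]; print("normal",n)
print("cam pos tool",(-f["R"].T@f["t"]-p)@Rt)
E
```

```text
160 [298 313] tool x 7.0 43.0 y -19.0 -5.5 z -129.7
162 [298 313] tool x -9.0 43.0 y -19.0 -7.5 z -121.5
164 [298 312] tool x -4.0 44.0 y -17.0 -6.7 z -116.5
166 [298 311] tool x 6.0 50.0 y -17.0 -5.3 z -106.3
168 [296 310] tool x 12.0 55.0 y -17.0 -2.2 z -110.8
170 [297 309] tool x 14.0 60.0 y -15.0 -7.4 z -110.7
172 [297 309] tool x -5.0 60.0 y -13.0 -9.6 z -91.3
174 [296 308] tool x 5.0 59.0 y -13.0 -4.9 z -91.5
176 [297 307] tool x 11.0 50.0 y -12.0 -6.2 z -72.6
178 [299 307] tool x -4.0 37.0 y -12.0 -6.7 z -49.7
180 [298 306] tool x 5.0 15.0 y -11.0 -1.5 z -44.3
182 [298 306] tool x 0.0 15.0 y -11.0 -2.1 z -35.2
184 [298 305] tool x 6.0 15.0 y -10.0 -2.1 z -28.3
186 [303 304] tool x 10.0 10.0 y -9.0 -7.7 z -22.8
wing top panel frame ((1.7813453674316406, -3.769716262817383), (61.20182418823242, 18.601173400878906), 28.63374137878418) [ 3.17120013 -2.75881192 41.03867444]
wing top in tool frame [ 3.84538297  2.83426871 -5.31885701] ((3.29697322845459, 1.3680992126464844), (60.04718780517578, 18.33470344543457), 88.95950317382812)
normal [ 0.01416474  0.0443543  -0.99891544]
cam pos tool [ 0.89863111 -0.17282494 -0.80856409]
```

The fingers sit correctly sideways, but the seen fingertips end about 20 mm behind the reported TCP, above the wing rather than 17 mm ahead of it. I'll open and descend along the axis, checking the force.

Emit:
arm_command(targets=[[0,0,0,0,0,0],[0,0,0,0,0,0],[0,0,0,0,0,0],[0,0,0,0,0,0],[0,1,5,0,0,0],[0,1,5,0,0,0],[0,0,0,0,0,0]], grip=65)

```text
clock: 4.25
position: [0.5242, 0.3038, 0.1035]
tool_rot: [2.92, 0.08, 2.21]
force: [-0.4, 0.1, -0.2]
grip_width: 0.0558
```

```bash
python3 - <<'E'
from h import *
from workcell import bot
g=np.load("grasp2.npz"); plan(g["T"],g["top"]-g["n"]*.035,1)
f=bot.grab_frame("scene"); np.savez("scene3.npz",**f); cv2.imwrite("pics/s3.png",cv2.resize(f["color"][140:240,240:370,::-1],None,fx=5,fy=5,interpolation=cv2.INTER_CUBIC))
E
```

```text
clock 4.25 pos [0.5242 0.3038 0.1035] q [-0.5   0.54 -0.23  1.95  0.45  0.48  1.15] F [-0.4  0.1 -0.2] M [-0.02  0.24 -0.02] w 0.0558
tool-frame err mm [-0.9  5.3 17.9] rot deg [ 0.5 -0.1  0.1]
[-0.9, 5.3, 17.9, 0.48, -0.14, 0.07]
```

View pics/s3.png

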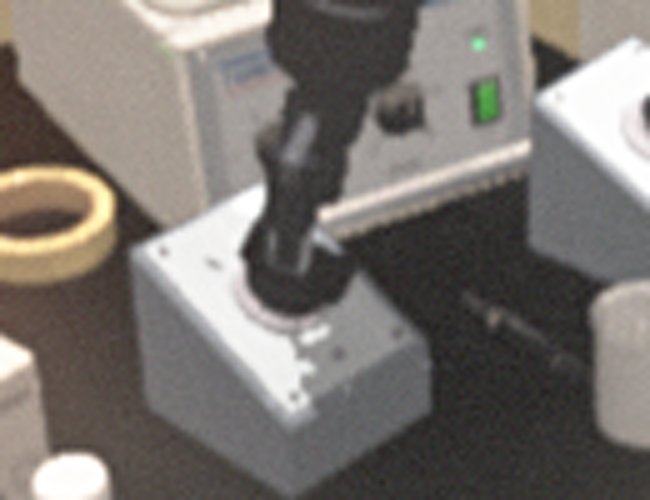

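The near finger is now in front of the wing and there is no contact force. I'll descend further.

Emit:
arm_command(targets=[[-0.5,1.5,6,0,0,0],[0,1.5,6,0,0,0],[0,0,0,0,0,0]])

```text
clock: 4.6
position: [0.53, 0.3062, 0.0917]
tool_rot: [2.92, 0.08, 2.21]
force: [-0.2, 0.4, 0.9]
grip_width: 0.056
```

```bash
python3 - <<'E'
from h import *
g=np.load("grasp2.npz"); plan(g["T"],g["top"]-g["n"]*.035,1)
E
```

```text
clock 4.6 pos [0.53   0.3062 0.0917] q [-0.51  0.57 -0.21  1.94  0.46  0.46  1.14] F [-0.2  0.4  0.9] M [-0.08  0.24  0.02] w 0.056
tool-frame err mm [-0.4  2.   5. ] rot deg [ 0.5 -0.1  0.1]
[-0.4, 2.0, 5.0, 0.49, -0.15, 0.07]
```

Emit:
arm_command(targets=[[0,1.5,5,0,0,0],[0,1,4,0,0,0],[0,0,0,0,0,0]])

```text
clock: 4.9
position: [0.5342, 0.3085, 0.0825]
tool_rot: [2.92, 0.08, 2.211]
force: [0.4, 0.8, -0.8]
grip_width: 0.0556
```

Emit:
arm_command(targets=[[0,0,0,0,0,0],[0,0,0,0,0,0],[0,0,0,0,0,0],[0,0,0,0,0,0],[0,0,0,0,0,0]], grip=0, grip_force=30)

```text
clock: 5.4
position: [0.5333, 0.3097, 0.0828]
tool_rot: [2.92, 0.079, 2.212]
force: [2.3, 0.9, -4.2]
grip_width: 0.0162
```

```bash
python3 - <<'E'
from h import *
g=np.load("grasp2.npz"); plan(g["T"],g["top"]-g["n"]*.035,1)
E
```

```text
clock 5.4 pos [0.5333 0.3097 0.0828] q [-0.52  0.59 -0.21  1.93  0.47  0.45  1.14] F [ 2.3  0.9 -4.2] M [0.2  0.24 0.08] w 0.0162
tool-frame err mm [-1.9 -0.7 -4.7] rot deg [ 0.5 -0.2  0.1]
[-1.9, -0.7, -4.7, 0.49, -0.25, 0.12]
```

The wing is gripped (16.2 mm). Now I'll turn it clockwise about the knob axis.

Emit:
arm_command(targets=[[0,0,0,0,1.5,7],[0,0,0,0,1.5,7],[0,0,0,0,1.5,7],[0,0,0,0,1.5,7]])

```text
clock: 5.8
position: [0.5333, 0.3099, 0.0827]
tool_rot: [2.934, -0.137, 1.745]
force: [0.7, 1.5, -4.4]
grip_width: 0.0161
```

```bash
cat >> h.py <<'E'
def turned():
    from workcell import bot
    s=bot.observe(); g=np.load("grasp2.npz"); R0=Ro.from_euler('xyz',s["tool_rot"])
    rv=(R0*Ro.from_matrix(g["T"]).inv()).as_rotvec(degrees=True); p=np.array(s["position"])-g["top"]
    n=g["n"]; print("cw turn",-(rv@n).round(1),"off-axis deg",np.round(rv-(rv@n)*n,1),"along",(p@n*1000).round(1),"lateral mm (tool)",R0.inv().apply(p-(p@n)*n).round(4)*1000,"n in tool",R0.inv().apply(-n).round(3))
    print("q",np.round(s["qpos"],2),"F",np.round(s["force"],1),"M",np.round(s["moment"],2),"w",round(s["grip_width"],4),s["clock"])
E
python3 -c "
from h import *
turned()"
```

```text
cw turn 29.4 off-axis deg [ 0.5 -0.1  0.2] along -39.9 lateral mm (tool) [ 1.8 -1.1  0.2] n in tool [-0.009  0.203  0.979]
q [-0.44  0.59 -0.22  1.94  0.23  0.39  0.92] F [ 0.7  1.5 -4.4] M [0.59 0.71 0.4 ] w 0.0161 5.8
```

Emit:
arm_command(targets=[[0,0,0,0,1.5,7],[0,0,0,0,1.5,7],[0,0,0,0,1.5,7],[0,0,0,0,1.5,7]])

```text
clock: 6.2
position: [0.5336, 0.3101, 0.0826]
tool_rot: [3.052, -0.325, 1.245]
force: [-0.5, 2.7, -3.1]
grip_width: 0.0157
```

```bash
python3 -c "
from h import *
turned()"
```

```text
cw turn 59.2 off-axis deg [0.6 0.1 0.3] along -40.1 lateral mm (tool) [ 1.2 -1.7  0.4] n in tool [-0.011  0.208  0.978]
q [-0.37  0.58 -0.24  1.99 -0.01  0.27  0.69] F [-0.5  2.7 -3.1] M [0.4  0.53 0.49] w 0.0157 6.2
```

Emit:
arm_command(targets=[[0,0,0,0,0.8,3.5],[0,0,0,0,0.8,3.5],[0,0,0,0,0,1],[0,0,0,0,0,0]])

```text
clock: 6.6
position: [0.5339, 0.3103, 0.083]
tool_rot: [3.103, -0.364, 1.092]
force: [0.8, 1.5, -3.7]
grip_width: 0.0157
```

```bash
python3 -c "
from h import *
turned()
from workcell import bot
f=bot.grab_frame('scene'); np.savez('scene4.npz',**f); cv2.imwrite('pics/s4.png',cv2.resize(f['color'][150:230,250:350,::-1],None,fx=6,fy=6,interpolation=cv2.INTER_CUBIC))"
```

```text
cw turn 67.7 off-axis deg [0.6 0.1 0.3] along -39.9 lateral mm (tool) [ 1.4 -1.6  0.4] n in tool [-0.01   0.21   0.978]
q [-0.35  0.58 -0.25  2.01 -0.08  0.23  0.63] F [ 0.8  1.5 -3.7] M [-0.56 -0.05  1.2 ] w 0.0157 6.6
```

View pics/s4.png

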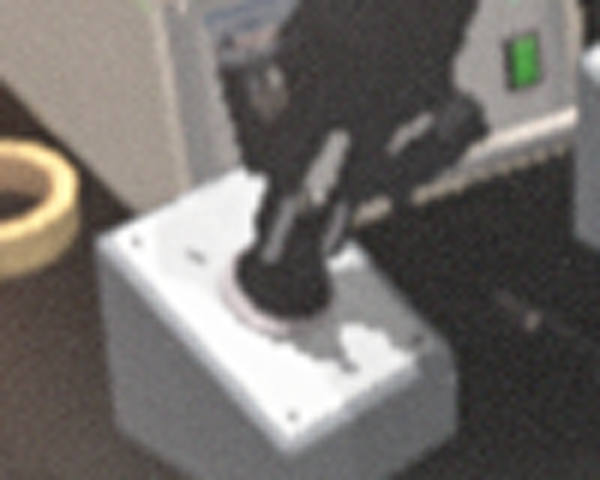

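The torque about the axis jumped to about 1.3 Nm, so the knob is at its stop. I'll release and retract along the axis.

Emit:
arm_command(targets=[[0,0,0,0,0,0],[0,0,0,0,0,0],[0,0,0,0,0,0],[0,0,0,0,0,0],[0,0,0,0,0,0],[0,0,0,0,0,0]], grip=100)

```text
clock: 7.25
position: [0.5338, 0.3104, 0.083]
tool_rot: [3.103, -0.363, 1.094]
force: [0.0, 0.4, -0.3]
grip_width: 0.0853
```

Emit:
arm_command(targets=[[0,-3,-15,0,0,0],[0,-5,-25,0,0,0],[0,-7,-35,0,0,0],[0,-8,-40,0,0,0],[0,-5,-30,0,0,0],[0,0,0,0,0,0]])

```text
clock: 7.85
position: [0.4783, 0.2784, 0.221]
tool_rot: [3.104, -0.361, 1.092]
force: [0.4, 0.4, -0.9]
grip_width: 0.0855
```

```bash
python3 -c "
from h import *
turned()
from workcell import bot
f=bot.grab_frame('scene'); g=bot.grab_frame('top'); np.savez('scene5.npz',**f);np.savez('top5.npz',**g)
cv2.imwrite('pics/s5.png',np.hstack([cv2.resize(f['color'][130:230,250:350,::-1],None,fx=4,fy=4,interpolation=cv2.INTER_CUBIC),cv2.resize(g['color'][120:270,250:400,::-1],(400,400),interpolation=cv2.INTER_CUBIC)]))"
```

```text
cw turn 67.7 off-axis deg [0.4 0.2 0.2] along 112.2 lateral mm (tool) [-1.4  1.4 -0.3] n in tool [-0.007  0.21   0.978]
q [-0.28  0.27 -0.31  2.05 -0.14  0.5   0.63] F [ 0.4  0.4 -0.9] M [-0.33  0.14 -0.02] w 0.0855 7.85
```

View pics/s5.png

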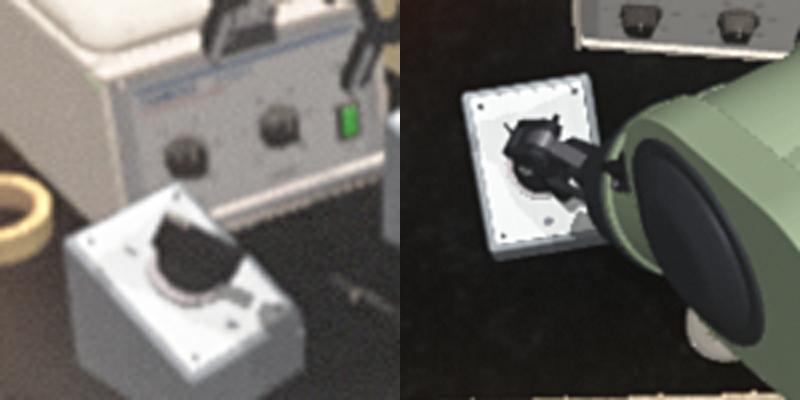

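The wing is back pointing up-left, at its mark. I'll check its angle numerically and plan the move to the button.

```bash
cat >> h.py <<'E'
def button(tilt=18,out=.08,n=8):
    yaw=np.radians(11.57); o,R=panel(.5221,.0289,yaw); b=o+R@[.001,.0005,.031]
    t=np.radians(tilt); z=np.array([np.sin(t)*np.cos(yaw),np.sin(t)*np.sin(yaw),-np.cos(t)]); x=R[:,1]
    T=np.stack([x,np.cross(z,x),z],1); print("n in tool",(T.T@R[:,2]).round(3))
    plan(T,b+R[:,2]*out+z*.021,n)
E
python3 - <<'E'
from h import *
o,R=panel(.5326,.311,np.radians(8.0))
for k in (2,5):
    L=((cloud(np.load(f"scene{k}.npz"))-o)@R*1000); m=(L[...,2]>38)&(L[...,2]<46)&(np.hypot(L[...,0],L[...,1])<40); print(k,cv2.minAreaRect(L[m][:,:2].astype(np.float32)))
button()
E
```

```text
2 ((1.7813453674316406, -3.769716262817383), (61.20182418823242, 18.601173400878906), 28.63374137878418)
5 ((1.5238990783691406, -4.71815299987793), (62.54435729980469, 16.93355941772461), 28.144084930419922)
n in tool [ 0.    -0.122 -0.993]
clock 7.95 pos [0.4782 0.2785 0.218 ] q [-0.28  0.28 -0.3   2.05 -0.14  0.5   0.63] F [ 1.1  0.7 -0.7] M [-0.37  0.19  0.01] w 0.0853
tool-frame err mm [-231.2  123.9  -21.9] rot deg [ -8.2 -12.7 -41.5]
[-28.9, 15.5, -2.7, -1.02, -1.59, -5.18]
[-30.2, 12.8, -1.7, -1.02, -1.59, -5.18]
[-31.3, 10.1, -0.6, -1.02, -1.59, -5.18]
[-32.1, 7.2, 0.4, -1.02, -1.59, -5.18]
[-32.6, 4.3, 1.4, -1.02, -1.59, -5.18]
[-32.8, 1.3, 2.4, -1.02, -1.59, -5.18]
[-32.7, -1.7, 3.3, -1.02, -1.59, -5.18]
[-32.3, -4.7, 4.1, -1.02, -1.59, -5.18]
```

The knob is back at rest: its angle is 28.1°, and it was 28.6° before the turn.

Emit:
arm_command(targets=[[-29,15,-3,-1,-1.6,-5.2],[-30,13,-2,-1,-1.6,-5.2],[-31,10,-1,-1,-1.6,-5.2],[-32,7,0,-1,-1.6,-5.2],[-32,4,1,-1,-1.6,-5.2],[-32,1,2,-1,-1.6,-5.2],[-32,-2,3,-1,-1.6,-5.2],[0,0,0,0,0,0]], grip=0)

```text
clock: 8.75
position: [0.4808, 0.0488, 0.1604]
tool_rot: [2.86, -0.04, 1.723]
force: [-0.3, 0.6, 0.2]
grip_width: -0.0002
```

```bash
python3 -c "
from h import *
button(n=2)"
```

```text
n in tool [ 0.    -0.122 -0.993]
clock 8.75 pos [0.4808 0.0488 0.1604] q [ 0.04  0.27 -0.29  2.24  0.17  0.36  1.34] F [-0.3  0.6  0.2] M [-0.04  0.3   0.02] w -0.0002
tool-frame err mm [-27.3  -1.   -2.6] rot deg [-1.8 -1.3 -3.4]
[-13.7, -0.5, -1.3, -0.9, -0.67, -1.69]
[-13.7, -0.9, -1.2, -0.9, -0.67, -1.69]
```

Emit:
arm_command(targets=[[-14,-0.5,-1,0,-0.7,-1.7],[-14,-0.5,-1,0,-0.7,-1.7],[0,0,0,0,0,0],[0,5,30,0,0,0],[0,3,20,0,0,0],[0,0,0,0,0,0]])

```text
clock: 9.35
position: [0.5052, 0.0285, 0.1096]
tool_rot: [2.865, -0.006, 1.769]
force: [0.9, 0.0, 0.3]
grip_width: -0.0002
```

```bash
python3 -c "
from h import *
button(tilt=16,out=.01,n=1)
from workcell import bot
f=bot.grab_frame('scene'); g=bot.grab_frame('top'); np.savez('scene6.npz',**f);np.savez('top6.npz',**g)
cv2.imwrite('pics/s6.png',np.hstack([cv2.resize(f['color'][120:220,310:410,::-1],None,fx=4,fy=4,interpolation=cv2.INTER_CUBIC),cv2.resize(g['color'][120:270,340:490,::-1],(400,400),interpolation=cv2.INTER_CUBIC)]))"
```

```text
n in tool [ 0.    -0.156 -0.988]
clock 9.35 pos [0.5052 0.0285 0.1096] q [ 0.01  0.4  -0.21  2.23  0.27  0.25  1.34] F [0.9 0.  0.3] M [-0.12  0.31  0.01] w -0.0002
tool-frame err mm [-2.6  2.6 12.8] rot deg [-0.1 -0.3 -0.3]
[-2.6, 2.6, 12.8, -0.13, -0.3, -0.29]
```

View pics/s6.png

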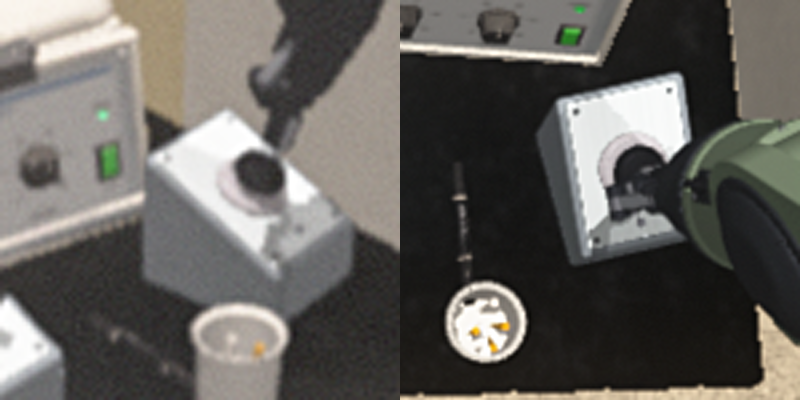

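The tip is poised over the button; the beaker and pen have not moved. I'll measure the tip relative to the button in the scene cloud.

```bash
python3 - <<'E'
from h import *
from workcell import bot
st=bot.observe(); Rt=Ro.from_euler('xyz',st["tool_rot"]).as_matrix(); p=np.array(st["position"])
o,R=panel(.5221,.0289,np.radians(11.57))
for n in("scene6","top6"):
    P=cloud(np.load(n+".npz")); T=((P-p)@Rt*1000).reshape(-1,3); L=((P-o)@R*1000).reshape(-1,3)
    m=(L[:,2]>34)&(L[:,2]<75)&(np.hypot(T[:,0],T[:,1])<40); 
    for a in range(34,75,6):
        k=m&(L[:,2]>=a)&(L[:,2]<a+6)
        if k.any(): print(n,a,k.sum(),"panel xy",L[k][:,:2].min(0).round(0),L[k][:,:2].max(0).round(0),"tool",T[k].min(0).round(0),T[k].max(0).round(0))
    b=L[(L[:,2]>26)&(L[:,2]<34)&(np.hypot(L[:,0],L[:,1])<35)]; print(" button",cv2.minEnclosingCircle(b[:,:2].astype(np.float32)),len(b))
print("TCP panel",((p-o)@R*1000).round(1))
E
```

```text
scene6 52 6 panel xy [-9.  5.] [12. 10.] tool [  2. -10. -24.] [  8.  10. -18.]
scene6 58 10 panel xy [-10.  -0.] [ 8. 18.] tool [ -3. -12. -29.] [ 16.   6. -22.]
scene6 64 14 panel xy [-9. -1.] [14. 21.] tool [ -4. -11. -36.] [ 18.  10. -28.]
scene6 70 10 panel xy [-8. -1.] [ 9. 20.] tool [ -4. -11. -40.] [ 17.   5. -34.]
 button ((-0.130715012550354, 4.3306074142456055), 20.941329956054688) 84
top6 52 2 panel xy [11.  0.] [13.  8.] tool [ -2.   9. -25.] [  6.  12. -22.]
top6 58 4 panel xy [12. -1.] [14.  8.] tool [ -4.   9. -30.] [  6.  12. -27.]
top6 64 3 panel xy [11.  7.] [15.  9.] tool [  4.   8. -35.] [  7.  12. -32.]
top6 70 3 panel xy [12.  6.] [16.  8.] tool [  4.   8. -40.] [  6.  12. -38.]
 button ((8.729935646057129, 0.5147276520729065), 19.189529418945312) 99
TCP panel [-2.2  2.7 35.1]
```

Emit:
arm_command(targets=[[-2,1,6,0,0,0],[0,1,6,0,0,0],[0,1,5,0,0,0],[0,0,0,0,0,0]])

```text
clock: 9.85
position: [0.5139, 0.0281, 0.0969]
tool_rot: [2.86, -0.006, 1.768]
force: [-0.4, -0.9, 0.6]
grip_width: 0.0002
```

Emit:
arm_command(targets=[[0,0.5,3,0,0,0],[0,0,0,0,0,0]])

```text
clock: 10.05
position: [0.5153, 0.0284, 0.0941]
tool_rot: [2.86, -0.006, 1.768]
force: [0.7, 0.9, 0.7]
grip_width: 0.0001
```

Emit:
arm_command(targets=[[0,0.5,3,0,0,0],[0,0,0,0,0,0]])

```text
clock: 10.25
position: [0.5167, 0.0286, 0.0914]
tool_rot: [2.86, -0.006, 1.768]
force: [-0.1, -0.0, 0.2]
grip_width: 0.0001
```

```bash
python3 -c "
from h import *
button(tilt=16,out=-.006,n=1)"
```

```text
n in tool [ 0.    -0.156 -0.988]
clock 10.25 pos [0.5167 0.0286 0.0914] q [-0.02  0.45 -0.18  2.22  0.3   0.21  1.32] F [-0.1 -0.   0.2] M [-0.09  0.3   0.01] w 0.0001
tool-frame err mm [-0.3 -0.8  8.1] rot deg [ 0.2 -0.3 -0.3]
[-0.3, -0.8, 8.1, 0.15, -0.26, -0.35]
```

I'll tilt 4° more upright to keep joint 6 off its limit, then continue in small steps.

Emit:
arm_command(targets=[[0,0,0,4,0,0],[0,0.5,2,0,0,0],[0,0,0,0,0,0]])

```text
clock: 10.55
position: [0.5175, 0.0288, 0.0894]
tool_rot: [2.93, -0.006, 1.768]
force: [-4.0, -1.0, 3.1]
grip_width: -0.0001
```

Emit:
arm_command(targets=[[0,0.5,2,0,0,0],[0,0,0,0,0,0]])

```text
clock: 10.75
position: [0.5182, 0.0289, 0.0874]
tool_rot: [2.927, -0.006, 1.768]
force: [0.3, 0.1, 5.7]
grip_width: -0.0003
```

Emit:
arm_command(targets=[[0,0.5,2,0,0,0],[0,0,0,0,0,0]])

```text
clock: 10.95
position: [0.5191, 0.0291, 0.0857]
tool_rot: [2.925, -0.006, 1.768]
force: [-1.1, 0.3, 7.1]
grip_width: -0.0001
```

Emit:
arm_command(targets=[[0,0.4,1.6,0,0,0],[0,0,0,0,0,0]])

```text
clock: 11.15
position: [0.5197, 0.0292, 0.0846]
tool_rot: [2.922, -0.005, 1.768]
force: [-3.6, 0.2, 10.2]
grip_width: -0.0002
```

Emit:
arm_command(targets=[[0,0.4,1.6,0,0,0],[0,0,0,0,0,0]])

```text
clock: 11.35
position: [0.5199, 0.0292, 0.0845]
tool_rot: [2.92, -0.004, 1.768]
force: [-7.7, 0.3, 14.9]
grip_width: 0.0001
```

```bash
python3 -c "
from h import *
button(tilt=12,out=-.007,n=1)"
```

```text
n in tool [ 0.    -0.225 -0.974]
clock 11.35 pos [0.5199 0.0292 0.0845] q [ 0.    0.48 -0.21  2.16  0.29  0.3   1.33] F [-7.7  0.3 14.9] M [0.3  1.02 0.1 ] w 0.0001
tool-frame err mm [-0.3 -3.2  1.7] rot deg [ 0.7 -0.2 -0.3]
[-0.3, -3.2, 1.7, 0.69, -0.19, -0.29]
```

It has hit its hard stop: the position no longer advances and the force is about 17 N along the axis. I'll hold it with light forward rows.

Emit:
arm_command(targets=[[0,0.3,1.5,0,0,0],[0,0.3,1.5,0,0,0],[0,0.3,1.5,0,0,0],[0,0.3,1.5,0,0,0],[0,0.3,1.5,0,0,0],[0,0.3,1.5,0,0,0],[0,0.3,1.5,0,0,0],[0,0.3,1.5,0,0,0]])

```text
clock: 12.15
position: [0.5206, 0.0291, 0.0839]
tool_rot: [2.909, 0.003, 1.769]
force: [-24.4, -1.2, 55.1]
grip_width: 0.0003
```

Emit:
arm_command(targets=[[0,0.2,1,0,0,0],[0,0.2,1,0,0,0],[0,0.2,1,0,0,0],[0,0.2,1,0,0,0],[0,0.2,1,0,0,0],[0,0.2,1,0,0,0],[0,0.2,1,0,0,0],[0,0.2,1,0,0,0]])

```text
clock: 12.95
position: [0.5206, 0.0291, 0.0841]
tool_rot: [2.899, 0.007, 1.77]
force: [-17.2, -0.9, 36.8]
grip_width: 0.0
```

Emit:
arm_command(targets=[[0,0.2,1,0,0,0],[0,0.2,1,0,0,0],[0,0.2,1,0,0,0],[0,0.2,1,0,0,0],[0,0.2,1,0,0,0],[0,0.2,1,0,0,0],[0,0.2,1,0,0,0],[0,0.2,1,0,0,0]])

```text
clock: 13.75
position: [0.5208, 0.0291, 0.0841]
tool_rot: [2.889, 0.012, 1.771]
force: [-17.2, 0.0, 36.9]
grip_width: 0.0001
```

Emit:
arm_command(targets=[[0,0.2,1,0,0,0],[0,0.2,1,0,0,0],[0,0.2,1,0,0,0],[0,0.2,1,0,0,0],[0,0.2,1,0,0,0],[0,0.2,1,0,0,0],[0,0.2,1,0,0,0],[0,0.2,1,0,0,0]])

```text
clock: 14.55
position: [0.521, 0.029, 0.0841]
tool_rot: [2.878, 0.016, 1.772]
force: [-17.0, 0.2, 37.2]
grip_width: 0.0002
```

I've held it for over 3 s at the stop. Before releasing, I'll check from depth that it is down.

```bash
python3 - <<'E'
from h import *
from workcell import bot
o,R=panel(.5221,.0289,np.radians(11.57)); f=bot.grab_frame("scene"); np.savez("scene7.npz",**f)
for n in ("scene0","scene6","scene7"):
    L=((cloud(np.load(n+".npz"))-o)@R*1000).reshape(-1,3); m=(np.hypot(L[:,0],L[:,1]-3)<19)&(L[:,2]>15)&(L[:,2]<38); print(n,m.sum(),np.percentile(L[m,2],[50,75,90]).round(1))
E
```

```text
scene0 97 [27.8 29.6 31. ]
scene6 88 [28.3 29.4 30.9]
scene7 82 [22.1 27.8 34.4]
```

Emit:
arm_command(targets=[[0,-2,-10,0,0,0],[0,-4,-20,0,0,0],[0,-6,-30,0,0,0],[0,-6,-30,0,0,0],[0,-6,-30,0,0,0],[0,0,0,0,0,0],[0,0,0,0,0,0]])

```text
clock: 15.3
position: [0.463, 0.0188, 0.196]
tool_rot: [2.875, 0.017, 1.772]
force: [-0.1, 0.6, 0.0]
grip_width: 0.0004
```

```bash
python3 - <<'E'
from h import *
from workcell import bot
f=bot.grab_frame("scene"); np.savez("scene8.npz",**f); g=bot.grab_frame("top")
st=bot.observe(); print(st["clock"],np.round(st["position"],3),np.round(st["force"],1))
o,R=panel(.5221,.0289,np.radians(11.57))
o2,R2=panel(.5326,.311,np.radians(8.0))
for n in ("scene0","scene8"):
    C=cloud(np.load(n+".npz")); L=((C-o)@R*1000).reshape(-1,3); m=(np.hypot(L[:,0],L[:,1]-3)<19)&(L[:,2]>15)&(L[:,2]<38); print(n,m.sum(),np.percentile(L[m,2],[50,75,90]).round(1))
L=((C-o2)@R2*1000); m=(L[...,2]>38)&(L[...,2]<46)&(np.hypot(L[...,0],L[...,1])<40); print("wing",cv2.minAreaRect(L[m][:,:2].astype(np.float32)))
a=np.load("scene0.npz")["color"]; d=f["color"]
cv2.imwrite("pics/end.png",np.hstack([cv2.resize(d[120:300,200:440,::-1],(480,360)),cv2.resize(g["color"][130:270,180:360,::-1],(320,360))]))
E
```

```text
15.4 [0.463 0.019 0.195] [-0.2  0.4 -0.1]
scene0 97 [27.8 29.6 31. ]
scene8 88 [27.6 29.5 30.6]
wing ((1.5049552917480469, -4.730958938598633), (62.593605041503906, 17.846155166625977), 29.28200340270996)
```

View pics/end.png

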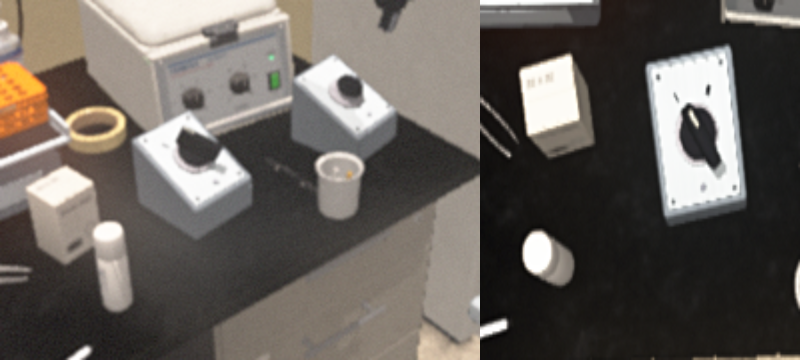

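The knob is at rest at its left mark and the button is up. The beaker, pen, carton and bottle stand untouched, and the arm is clear. Handing in now.

```bash
python3 -c "
from workcell import bot
print(bot.job_done())"
```

```text
the job is handed in; nothing more can be done
None
```

I turned the wing knob clockwise to its stop and let it spring back. Then I pushed the jog button to its stop, held it there for about 3 s and let it up. The job was handed in at about 15.4 s on the robot's clock; it reports no verdict.

**Knob:** I gripped the wing and turned the tool 68° clockwise until the torque jumped to about 1.3 Nm, against 0.135 Nm of spring at the stop. I inferred the stop from that torque; I did not see the knob's angle there. After release the wing measured 28–29° in the images, against 28.6° before the turn, so it is back at rest.

**Button:** The position stopped advancing and the force rose to 17 N. It peaked near 60 N and then settled near 41 N during the hold. Only the fingertips pressed on the button. Depth showed the button about 6 mm down, and back at its starting height after I retracted.

**Bystanders:** In the last pictures the beaker, pen, carton and bottle stand where they were. I checked this by eye, not by measurement. The tool was clear and the force was about zero.

**Checks that disagreed:**
- **Fingertips:** In the depth images they ended about 20 mm behind the reported TCP, not 17 mm ahead of it. My first grasp therefore closed on nothing above the wing. I found this in the scene camera and went about 30 mm deeper.
- **Knob axis:** In the top camera it leaned about 8° sideways from the panel's normal. The scene camera, read once, did not clearly show the lean. I turned about the leaning axis.
- **Tool tilt:** Joint 6 came close to its lower limit, so I used less tool tilt than the 25° panel would call for.

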